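Find the clear well and seat the new locating dowel

ROBOT

A 6-joint arm with a two-finger parallel gripper is mounted at the origin on the work surface. World frame = base frame: x ahead of the robot, y to its left, z up, the work surface at z = 0. Lengths are in m, angles in rad, forces in N, time in s.
With the tool pointing down it reaches from about 0.375 to 0.9 m from the base axis. Payload 3.1 kg.
Tool frame: the origin (TCP) lies between the finger pads; the fingertips stand 19 mm ahead of it and the grasp point (between the pads) is the TCP; z points along the fingers, y is the line along which they close (so a half turn about z gives the same grasp; the last joint's range is limited). The gripper opens to 87 mm and grips with 3 to 60 N. Pads are 19 mm wide; open, the fingers measure 117 mm over their backs; the gripper's body (75 mm by 190 mm) begins 51 mm behind the grasp point.
Start: joints at [0.992, 0.527, 1.433, -0, 1.181, -0.178], TCP at [0.244, 0.575, 0.242] pointing down, gripper open.
Joint ranges: [-3.08, 3.08], [-0.75, 2.2], [0.22, 2.44], [-1.43, 4.57], [0, 2.65], [-2.85, 2.85]. Speed limits (rad/s): [2.79, 2.79, 3.14, 3.14, 3.14, 3.14].

INTERFACE

Orientations are given as a unit quaternion [x, y, z, w].
In Python, from rig import robot, camera, camera_info, hand_in gives the robot as it stands.
- The arm moves only by the shell command python3 -m handwheel 'ROWS' [FORCE]. ROWS is a JSON object of lists of equal length, an entry for each row: "hand": the opening, from 0 (shut) to 1 (fully open); "translation": the shift along the world's x, y, z in mm, a list of three; "turn": the turn, a rotation vector about the world's x, y, z in rad, a list of three. In form: {"hand": [hand, ...], "translation": [[tx, ty, tz], ...], "turn": [[ax, ay, az], ...]}. A call has 1 to 12 rows; each row is the pose to reach, as a shift and turn from the pose commanded when the call began; what a row does not reach only later rows make up. A row lasts 1/12 s, in which the tool goes at most 41.7 mm and 7.16 degrees, less where a joint would pass 70% of its speed; a pose out of reach is approached as far as the arm can. A call with a gripper value outside its range is refused whole. The fingers move at their own pace and stop on an object; FORCE is the grip in N (left out, the last holds). Time passes only in rows, so rows that repeat a pose let the fingers close. It gives the time, the measured TCP pose, the force, the opening and the grip force at its end, in the units of the state.
- robot.get_obs(): the state, without advancing time (a new reading comes with each control period).
- camera(name): name is "side" or "top" or "wrist"; returns (picture, depth): 420x560x3 uint8, red, green, blue; 420x560 float32, m along the optical axis (not along the pixel's ray), 0 where there is no reading.
- camera_info(name): a dict with "vertical_fov" (degrees; the focal length in pixels is half the picture's height over the tangent of half this angle, whatever the lens; pixels are square), "cx", "cy" (the principal point, pixels), "k1" (the pictures are not rectified: a ray, as slopes to the right and down, at radius r is drawn at 1 + k1 r^2 times it, then the intrinsics apply), "world_from_camera" (4x4, takes a point from camera to world coordinates). Camera axes: x right, y down, z forward; pixel columns grow to the right and rows downward; lengths in m; the calibration is good to about 2 mm. A picture is of the moment at which its call begins: read the wrist's pose just before it. camera_info takes no time and is no camera call; for the wrist camera it gives the pose at the moment of the call.
- hand_in(): hands the job in; it is judged then, once.
The state is a dict: "time": time; "q": joint angles; "joint_velocities": joint speeds; "joint_torque": joint torques, N m; "position": TCP position; "tool_rot": TCP orientation; "ft_force": force on the tool from outside, world axes, zero at the start; "moment": the same for the moment, N m; "grip_width": finger opening in m; "grip_force": force on a finger pad.
Only numpy, scipy, OpenCV 4.12 (cv2) and the standard library are available. Lean on these libraries where they do the work, as an engineer would, in place of code of your own. Each camera call takes 0.05 s, during which the arm holds its last target. There are 200 camera calls.

TASK

Take the new thick steel dowel from the wooden stand and seat it in the mould base: three of the base's four wells still hold the snapped-off stub of an old dowel deep inside, so feel with the dowel's foot for the one that is clear. Never force the dowel against a leftover or the base; in the clear well press it steadily past its stiff seat until it is fully home, with its head down flat on the base, and let go. Leave everything else on the bench where it is.

Things in the scene. Friction and masses are not known exactly. Their poses are not given: they have to be found in the camera images.
- dowel_mid (a point): the new locating dowel, plain steel, 80 mm long, 105 to 200 g: lower half a smooth shank of 16 mm diameter and 40 mm length with a 2 mm chamfered foot, upper half a round head of 26 mm diameter and 40 mm height. It starts upright with its shank in the larger hole of the wooden stand. The point lies on its axis half-way up, at the shoulder (underside of the head); z runs up along the dowel, from foot to head
- stand_hole (a point): centre of the mouth of the larger hole in the fixed wooden stand (block 70 x 150 x 40 mm tall) from which the dowel is drawn; the hole is 18.5 mm wide and 30 mm deep; z up
- base: the aluminium mould base, a fixed block 90 (x) x 220 (y) x 62 (z) mm with four equal wells in a row, 55 mm apart, along its y; origin under its centre. The small dark screw heads by its corners are only screws. Of the wells one (any) is clear; each of the other three hides the jammed stub of an old dowel, its top 14 to 25 mm below the mouth, which gives only 1 mm per 8 N and springs back
- well0 (a point): centre of the mouth (top face) of the well 82.5 mm to the -y side of the base's middle; z up. Bore 17.6 mm, 1.5 mm chamfer. If clear, the foot meets a stiff sliding disc 31 mm below the mouth, which yields to a steady push of 10 to 13 N and stays where pushed; 9 mm further the head lies on the top face: home
- well1 (a point): centre of the mouth (top face) of the well 27.5 mm to the -y side of the base's middle; z up. Bore 17.6 mm, 1.5 mm chamfer. If clear, the foot meets a stiff sliding disc 31 mm below the mouth, which yields to a steady push of 10 to 13 N and stays where pushed; 9 mm further the head lies on the top face: home
- well2 (a point): centre of the mouth (top face) of the well 27.5 mm to the +y side of the base's middle; z up. Bore 17.6 mm, 1.5 mm chamfer. If clear, the foot meets a stiff sliding disc 31 mm below the mouth, which yields to a steady push of 10 to 13 N and stays where pushed; 9 mm further the head lies on the top face: home
- well3 (a point): centre of the mouth (top face) of the well 82.5 mm to the +y side of the base's middle; z up. Bore 17.6 mm, 1.5 mm chamfer. If clear, the foot meets a stiff sliding disc 31 mm below the mouth, which yields to a steady push of 10 to 13 N and stays where pushed; 9 mm further the head lies on the top face: home
- thin_pin_mid (a point): a thin steel pin (shank 10 mm, head 18 mm diameter, 63 mm long) standing in the other hole of the wooden stand, 80 mm from the dowel; leave it. Point at half its height
- washer: a flat steel washer, 36 mm across, 5 mm thick, beside the aluminium base; leave it. Origin under its centre
- wedge: a small light wooden slip, 28 x 60 x 14 mm, beside the stand; leave it. Origin under its centre
- tub: a white screw-top tub, 84 mm diameter, 95 mm tall; leave it. Origin under its centre
- paint_can: a bare metal can, 72 mm diameter, 80 mm tall; leave it. Origin under its centre
- brush: a paint brush lying on the bench, leave it. Origin under its middle, long axis x
- cast_form: a narrow-waisted plaster form, 90 mm diameter, 100 mm tall; leave it. Origin under its centre
Mind the look-alikes: they are no part of the job. Several things look just like the base: the one meant starts farthest to the robot's right. Leave any blue look-alike of the part that bears dowel_mid alone.

How it is judged:
On the way:
1. the dowel is lifted out of the stand (z of dowel_mid in the frame of stand_hole above 0.045 m), for 0.1 s.
At the end, for the whole second after the job is handed in: the dowel stands released and at rest in one of the four wells, within 3 mm of the well's axis, upright within 0.06 rad, its shoulder no more than 2.5 mm above the base's top face (((horizontal distance between dowel_mid and well0 below 0.003 m and z of dowel_mid in the frame of well0 below 0.0025 m) or (horizontal distance between dowel_mid and well1 below 0.003 m and z of dowel_mid in the frame of well1 below 0.0025 m) or (horizontal distance between dowel_mid and well2 below 0.003 m and z of dowel_mid in the frame of well2 below 0.0025 m) or (horizontal distance between dowel_mid and well3 below 0.003 m and z of dowel_mid in the frame of well3 below 0.0025 m)) and angle between dowel_mid's own z axis and vertical below 0.06 rad and linear speed of dowel below 0.01 m/s); the robot touches nothing.
It fails at once if the dowel's shank is pressed with more than 40 N against a leftover, the seat or the base, or the dowel against the base with more than 40 N (contact force between dowel_c0 and anything else above 40 N or contact force between dowel and base above 40 N).
It fails at once if another thing on the bench is shifted by more than 30 mm (distance of any of thin_pin_mid, washer, wedge, tub, paint_can, brush, cast_form from where it was at the start of the episode above 0.03 m).
It also fails if it takes over 64 s, if anything falls off the work surface, if the arm or the gripper's body presses on something with over 40 N, if the wrist force passes 120 N, or if a joint passes its speed limit or range.

## Working session

There is one attempt and no reset: what is moved stays moved. The work goes in short steps, Python scripts to look and compute and a shell command to move; the robot and the scene stay as the last step left them, time stands still between calls to the robot, and variables do not carry over. Pictures are saved under pics/ and viewed, at most 10 in all, crops included, and the job is handed in when it is done.

```bash
mkdir -p pics; ls; cat > h.py <<'E'
import numpy as np, cv2
from rig import robot, camera, camera_info
def save(n,f):
    ci=camera_info(n); p,d=camera(n); cv2.imwrite(f'pics/{f}.png',p[:,:,::-1]); np.savez(f'pics/{f}.npz',p=p,d=d,**{k:np.array(v) for k,v in ci.items()}); return p,d,ci
def ld(f):
    z=np.load(f'pics/{f}.npz'); return z['p'],z['d'],z
def ray(ci,u,v):
    f=210/np.tan(np.radians(float(ci['vertical_fov']))/2)
    k=float(ci['k1']); s=np.array([(u-float(ci['cx']))/f,(v-float(ci['cy']))/f]); x=s.copy()
    for _ in range(20): x=s/(1+k*(x@x))
    T=np.array(ci['world_from_camera']); return T[:3,3],T[:3,:3]@np.array([x[0],x[1],1])
def onz(ci,u,v,z):
    o,d=ray(ci,u,v); return o+d*(z-o[2])/d[2]
def dep(ci,d,u,v):
    o,r=ray(ci,u,v); return o+r*d[int(round(v)),int(round(u))]
E
python3 - <<'E'
from h import *
print(robot.get_obs())
a=save('top','top0')[0]; b=save('side','side0')[0]
for n in('top','side'): print(camera_info(n))
E
```

```text
pics
{'time': 0.0, 'q': array([ 9.91487814e-01,  5.28469891e-01,  1.43391950e+00, -1.14028728e-05,
        1.18141710e+00, -1.78463484e-01]), 'joint_velocities': array([ 1.02648350e-03,  5.64186124e-04,  7.28783886e-04,  1.10208905e-03,
        1.60232604e-05, -3.48165172e-04]), 'joint_torque': array([ 9.23877269e-04, -4.40032017e+01, -1.76599556e+01,  6.34270068e-02,
        5.80123113e-02, -1.58114563e-04]), 'position': array([0.24343316, 0.57487363, 0.24056385]), 'tool_rot': array([ 1.99081157e-01,  9.79982381e-01, -1.03036544e-03, -4.04535991e-04]), 'ft_force': array([-0.01200301,  0.06222685, -0.5262412 ]), 'moment': array([-0.04919811, -0.04419255,  0.04716192]), 'grip_force': 0.0, 'grip_width': 0.08695665833044362}
{'vertical_fov': 55.199741454014216, 'cx': 280.9131409660947, 'cy': 210.20779845351535, 'k1': -0.11853066025985155, 'world_from_camera': array([[-3.75952476e-05, -9.97182359e-01,  7.50156107e-02,
         4.98439167e-01],
       [-9.99946097e-01, -7.41383827e-04, -1.03563523e-02,
        -7.65145040e-03],
       [ 1.03827872e-02, -7.50119564e-02, -9.97128580e-01,
         8.06344092e-01],
       [ 0.00000000e+00,  0.00000000e+00,  0.00000000e+00,
         1.00000000e+00]])}
{'vertical_fov': 56.54281818377753, 'cx': 285.9334087581874, 'cy': 206.61577281105556, 'k1': 0.004092703387417001, 'world_from_camera': array([[ 0.90789395, -0.29246762,  0.30031861,  0.36052014],
       [-0.41913347, -0.62056378,  0.66274258, -0.46382793],
       [-0.0074639 , -0.72757356, -0.68598907,  0.57995044],
       [ 0.        ,  0.        ,  0.        ,  1.        ]])}
```

View pics/top0.png

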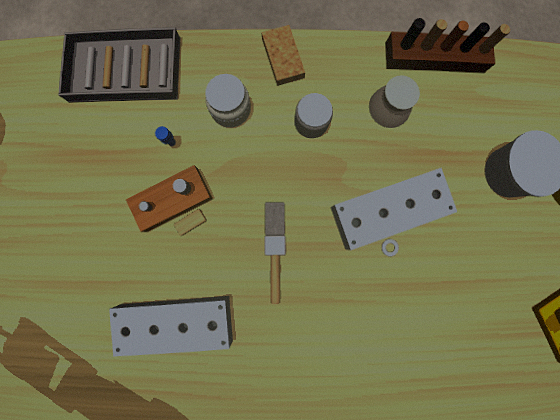

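View pics/side0.png

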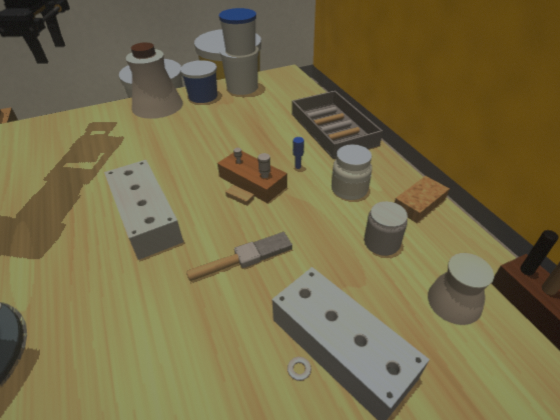

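The top view shows image left as +y and image up as +x.
- Dowel candidates: the thick steel dowel in the stand (181,186), the thin pin (145,207) and the blue look-alike (164,135). I choose (181,186).
- Base candidates: the right block (395,208) with the washer beside it, and the left block (170,328). I choose the right one, since it is farthest to the robot's right.

```bash
python3 - <<'E'
from h import *
p,d,ci=ld('top0')
cv2.imwrite('pics/crop.png',cv2.resize(p[150:240,110:230,::-1],None,fx=6,fy=6,interpolation=cv2.INTER_CUBIC))
g=cv2.cvtColor(p,cv2.COLOR_RGB2GRAY)
def blob(u0,v0,r,dark,t):
    s=g[v0-r:v0+r+1,u0-r:u0+r+1]; m=((s<t) if dark else (s>t)).astype(np.uint8)
    n,l,st,c=cv2.connectedComponentsWithStats(m); k=l[r,r]
    return c[k]+[u0-r,v0-r],st[k]
for u,v in [(356,222),(384,212),(410,203),(436,194)]:
    c,st=blob(u,v,10,True,70); print('well',c,st,onz(ci,*c,.062),dep(ci,d,u+9,v+2))
for u,v in [(181,186),(145,207)]:
    q=dep(ci,d,u,v); print('pin',q,onz(ci,u,v,.09))
W=[dep(ci,d,u,v) for v in range(165,230) for u in range(130,225)]
W=np.array(W); m=W[:,2]>.075; print(W[m].mean(0),(W[m].min(0)+W[m].max(0))/2,m.sum(), np.ptp(W[m],0))
p2,d2,c2=ld('side0')
W=np.array([dep(c2,d2,u,v) for v in range(145,190) for u in range(250,280)]); m=W[:,2]>.083; print(W[m].mean(0),(W[m].min(0)+W[m].max(0))/2,m.sum())
E
```

```text
well [355.95595855 222.00518135] [  0   0  21  21 386] [ 0.53246741 -0.15540604  0.062     ] [ 0.52869499 -0.17228732  0.06266934]
well [383.28070175 212.54385965] [ 5  7  9  8 57] [ 0.55018264 -0.2075559   0.062     ] [ 0.5474029  -0.22595335  0.06262328]
well [409.8852459  203.06557377] [ 6  6  9  9 61] [ 0.56816257 -0.2592777   0.062     ] [ 0.5645838  -0.27721806  0.06133805]
well [436.         193.96721311] [ 6  6  9  9 61] [ 0.58571848 -0.31117741  0.062     ] [ 0.58179857 -0.32861617  0.06292542]
pin [0.59617555 0.16561189 0.08903652] [0.59604427 0.16537916 0.09      ]
pin [0.55940904 0.23648781 0.07262892] [0.55796555 0.23070769 0.09      ]
[0.58557306 0.14790983 0.1711677 ] [0.55387465 0.08727687 0.4407195 ] 207 [0.11087097 0.18985663 0.73124919]
[0.58638278 0.14441135 0.1073185 ] [ 0.48442808 -0.14052853  0.33156955] 109
```

View pics/crop.png

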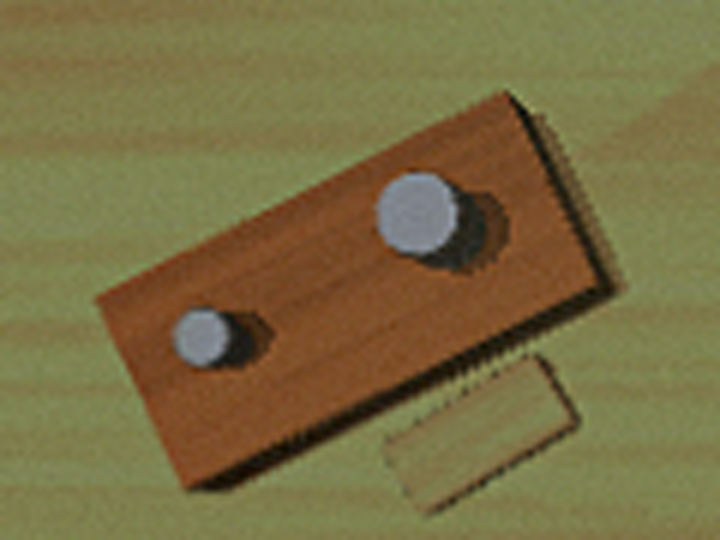

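The crop shows the thick dowel's bare steel head at crop (418,213), i.e. px (179.6,185.5), and the thin pin at lower left. Choice confirmed; its centre is about (0.597, 0.168).

```bash
python3 -m handwheel '{"hand":[1,1,1,1,1,1,1,1,1,1,1,1],"translation":[[354,-407,0],[354,-407,0],[354,-407,0],[354,-407,0],[354,-407,0],[354,-407,0],[354,-407,0],[354,-407,0],[354,-407,0],[354,-407,0],[354,-407,0],[354,-407,0]],"turn":[[0,0,0],[0,0,0],[0,0,0],[0,0,0],[0,0,0],[0,0,0],[0,0,0],[0,0,0],[0,0,0],[0,0,0],[0,0,0],[0,0,0]]}' 25
```

```text
time: 1.1
position: [0.5727, 0.1963, 0.2412]
tool_rot: [0.199, 0.98, -0.0, -0.0]
ft_force: [0.5, 0.2, -0.3]
grip_width: 0.0874
grip_force: 0.0
```

```bash
python3 -m handwheel '{"hand":[1,1,1],"translation":[[24,-28,-40],[24,-28,-40],[24,-28,-40]],"turn":[[0,0,0],[0,0,0],[0,0,0]]}'; python3 - <<'E'
from h import *
save('wrist','w1'); save('top','top1'); print(robot.get_obs()['position'])
E
```

```text
time: 1.35
position: [0.5952, 0.1677, 0.198]
tool_rot: [0.201, 0.98, -0.001, -0.003]
ft_force: [-0.0, -0.3, -1.0]
grip_width: 0.0876
grip_force: 0.0
[0.59468908 0.17063693 0.20074017]
```

View pics/w1.png

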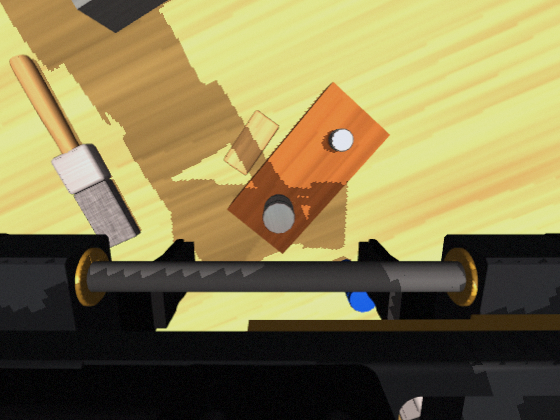

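The wrist view shows the dowel head at about (279,214), centred between the fingers (roughly u 178–375). The thin pin is at (342,139) and the blue one at (361,300).

```bash
python3 - <<'E'
from h import *
p,d,ci=ld('w1')
print(np.array(ci['world_from_camera']).round(4), float(ci['k1']))
W=np.array([dep(ci,d,u,v) for v in range(185,240) for u in range(255,305)]); m=abs(W[:,2]-.0895)<.005
print(W[m].mean(0),(W[m].min(0)+W[m].max(0))/2,np.ptp(W[m],0),m.sum())
for _ in range(4):
    camera('wrist'); o=robot.get_obs(); print(o['position'].round(4))
E
```

```text
[[ 0.3942  0.8932  0.2163  0.5343]
 [ 0.919  -0.3823 -0.0963  0.1927]
 [-0.0034  0.2367 -0.9716  0.3412]
 [ 0.      0.      0.      1.    ]] -0.010485623639768968
[0.5945599  0.16763325 0.0895437 ] [0.59518906 0.16732407 0.08821848] [0.0254131  0.02539671 0.0073935 ] 784
[0.5949 0.1714 0.2017]
[0.5951 0.1718 0.2023]
[0.5953 0.1719 0.2026]
[0.5954 0.1719 0.2028]
```

```bash
python3 -m handwheel '{"hand":[1,1,1,1,1,1,1,1],"translation":[[-1,-4,-30],[-1,-4,-60],[-1,-4,-85],[-1,-4,-105],[-1,-4,-120],[-1,-4,-127],[-1,-4,-127],[-1,-4,-127]],"turn":[[0,0,0],[0,0,0],[0,0,0],[0,0,0],[0,0,0],[0,0,0],[0,0,0],[0,0,0]]}'; python3 -c "
from h import *
for _ in range(3): camera('top')
print(robot.get_obs())"
```

```text
time: 2.32
position: [0.5952, 0.167, 0.0753]
tool_rot: [0.199, 0.98, 0.0, 0.001]
ft_force: [0.1, 0.5, 0.2]
grip_width: 0.0871
grip_force: 0.0
{'time': 2.4667, 'q': array([ 9.21850101e-02,  7.35256316e-01,  1.57223465e+00, -1.74233659e-05,
        8.31017755e-01, -1.07823300e+00]), 'joint_velocities': array([-0.003813  ,  0.00041556,  0.00312942, -0.00059105, -0.0020469 ,
       -0.00017548]), 'joint_torque': array([ 7.24139856e-02, -4.64798570e+01, -1.16693705e+01,  5.36302541e-03,
        8.70649936e-02,  2.55414161e-04]), 'position': array([0.59597013, 0.16656529, 0.07616063]), 'tool_rot': array([1.98848731e-01, 9.80028981e-01, 4.38265514e-04, 1.47838680e-03]), 'ft_force': array([-0.50034258, -0.76964491, -0.09915635]), 'moment': array([ 0.03543464,  0.00345781, -0.03236748]), 'grip_force': 0.0, 'grip_width': 0.08705128903625825}
```

```bash
python3 -m handwheel '{"hand":[0,0,0,0,0,0,0,0,0,0],"translation":[[0,0,0],[0,0,0],[0,0,0],[0,0,0],[0,0,0],[0,0,0],[0,0,0],[0,0,0],[0,0,0],[0,0,0]],"turn":[[0,0,0],[0,0,0],[0,0,0],[0,0,0],[0,0,0],[0,0,0],[0,0,0],[0,0,0],[0,0,0],[0,0,0]]}' 35
```

```text
time: 3.3
position: [0.595, 0.1662, 0.0745]
tool_rot: [0.199, 0.98, 0.0, 0.0]
ft_force: [0.5, 1.1, 1.0]
grip_width: 0.0285
grip_force: 0.2
```

```bash
python3 -m handwheel '{"hand":[0,0,0,0],"translation":[[0,0,0],[0,0,0],[0,0,0],[0,0,0]],"turn":[[0,0,0],[0,0,0],[0,0,0],[0,0,0]]}' 35
```

```text
time: 3.63
position: [0.5952, 0.1667, 0.0746]
tool_rot: [0.199, 0.98, 0.0, 0.0]
ft_force: [1.1, 2.8, -1.7]
grip_width: 0.0255
grip_force: 34.5
```

```bash
python3 -m handwheel '{"hand":[0,0,0,0,0,0,0,0],"translation":[[0,0,5],[0,0,15],[0,0,30],[0,0,50],[0,0,75],[0,0,90],[0,0,100],[0,0,100]],"turn":[[0,0,0],[0,0,0],[0,0,0],[0,0,0],[0,0,0],[0,0,0],[0,0,0],[0,0,0]]}'; python3 - <<'E'
from h import *
camera('top');camera('top')
p,d,ci=save('wrist','w2'); o=robot.get_obs(); print(o['position'],o['ft_force'],o['grip_width'])
save('side','s2')
E
```

```text
time: 4.3
position: [0.596, 0.1658, 0.1776]
tool_rot: [0.199, 0.98, 0.0, 0.002]
ft_force: [-0.0, -0.3, -1.0]
grip_width: 0.0254
grip_force: 34.5
[0.59393403 0.16582801 0.1738094 ] [-0.10572356  0.03885536 -0.99753603] 0.02504115414694021
```

View pics/s2.png

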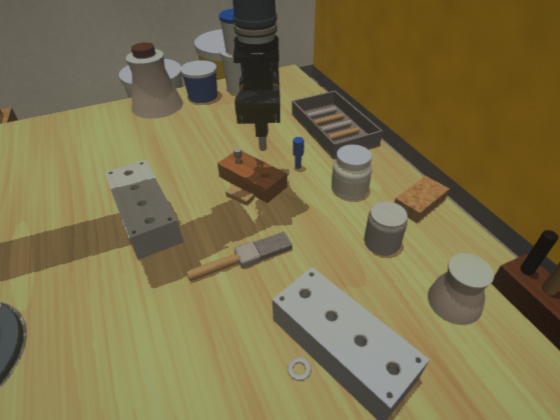

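The dowel hangs straight in the gripper, clear of the stand (foot at about (263,148)). Next, over to the base.

```bash
python3 -m handwheel '{"hand":[0,0,0,0,0,0,0,0,0,0,0,0],"translation":[[2,-35,15],[4,-70,15],[6,-105,15],[9,-140,15],[12,-180,15],[14,-220,15],[17,-260,15],[20,-300,15],[22,-335,15],[24,-370,15],[25,-395,15],[26,-406,15]],"turn":[[0,0,0],[0,0,0],[0,0,0],[0,0,0],[0,0,0],[0,0,0],[0,0,0],[0,0,0],[0,0,0],[0,0,0],[0,0,0],[0,0,0]]}'; python3 - <<'E'
from h import *
for _ in range(4): camera('top')
print(robot.get_obs()['position']); p,d,ci=save('wrist','w3'); o=robot.get_obs(); print(o['position'],o['ft_force'],o['grip_width'])
E
```

```text
time: 5.5
position: [0.6201, -0.244, 0.1878]
tool_rot: [0.201, 0.98, -0.0, -0.001]
ft_force: [0.2, 0.3, -1.4]
grip_width: 0.0252
grip_force: 34.5
[ 0.6201595  -0.23817973  0.18838694]
[ 0.6203233  -0.23756649  0.18865851] [ 0.29133547 -0.26596965 -1.24275158] 0.024765562536761498
```

View pics/w3.png

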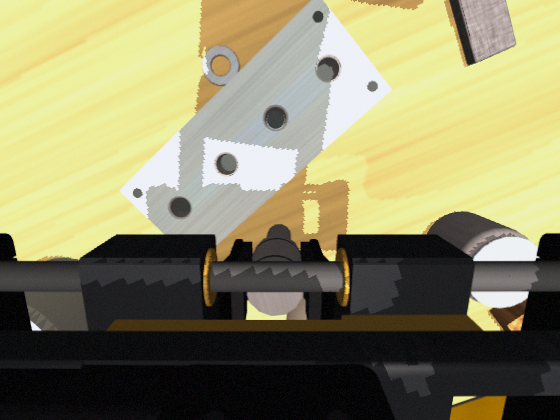

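The wells are at (329,68), (276,117), (227,163) and (180,206). The held dowel's foot is near (280,232).

```bash
python3 - <<'E'
from h import *
p,d,ci=ld('w3'); g=cv2.cvtColor(p,cv2.COLOR_RGB2GRAY)
A=[]
for u,v in [(180,206),(227,163),(276,117),(329,68)]:
    r=20; s=cv2.resize(g[v-r:v+r+1,u-r:u+r+1],None,fx=4,fy=4,interpolation=cv2.INTER_CUBIC)
    c=cv2.HoughCircles(cv2.medianBlur(s,5),cv2.HOUGH_GRADIENT,1,200,param1=120,param2=15,minRadius=34,maxRadius=60)
    x,y,R=c[0][0]; uu,vv=u-r+(x-1.5)/4,v-r+(y-1.5)/4; q=onz(ci,uu,vv,.062); A.append(q[:2]); print(uu,vv,R/4,q)
A=np.array(A)
T=np.array([[.53247,-.15541],[.55018,-.20756],[.56816,-.25928],[.58572,-.31118]])[::-1]
k=np.array([-82.5,-27.5,27.5,82.5])
for X in(A,T): print(np.polyfit(k,X,1).round(5).tolist(), np.abs(X-np.stack([np.polyval(np.polyfit(k,X[:,j],1),k) for j in(0,1)],1)).max())
# dowel in hand
t=robot.get_obs()['position']; print('foot by ray',onz(ci,280,231,t[2]-.065),'f',210/np.tan(np.radians(float(ci['vertical_fov']))/2))
cv2.imwrite('pics/foot.png',cv2.resize(p[205:320,220:340,::-1],None,fx=5,fy=5,interpolation=cv2.INTER_CUBIC))
E
```

```text
180.5 207.0 9.975 [ 0.58369903 -0.31252859  0.062     ]
226.5 163.75 10.575 [ 0.56584343 -0.26087577  0.062     ]
275.25 117.5 13.1 [ 0.54777195 -0.20946695  0.062     ]
327.75 68.25 11.0 [ 0.52986129 -0.15775118  0.062     ]
[[-0.00033, 0.00094], [0.55679, -0.23516]] 9.837863239411937e-05
[[-0.00032, 0.00094], [0.55913, -0.23336]] 0.00015400000000001524
foot by ray [ 0.61873623 -0.236125    0.12365851] f 324.2640756523991
```

View pics/foot.png

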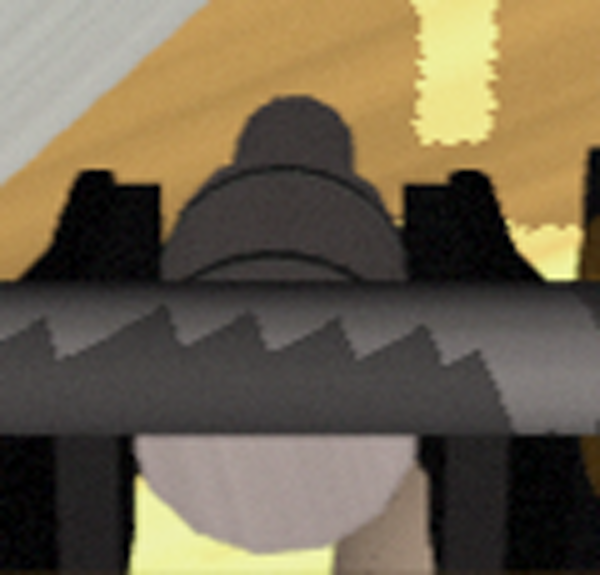

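```bash
python3 - <<'E'
from h import *
p,d,ci=ld('w3'); t=np.array([.6203,-.2376,.1887]); X=np.array([-.921,.39,0]);Y=np.array([.39,.921,0])
q=onz(ci,279.1,224.3,t[2]-.063)-8e-3*X
print('foot centre',q,'rel tcp tool x,y',(q-t)@X,(q-t)@Y)
# shank sides at crop row 150 and shoulder
for row,l,r in((140,235.5,354.5),):
    v=205+row/5-.4; a=onz(ci,220+l/5-.4,v,t[2]-.055); b=onz(ci,220+r/5-.4,v,t[2]-.055); m=(a+b)/2; print((m-t)@Y, np.linalg.norm(a-b))
# shoulder near edge: crop row 165
q=onz(ci,220+285/5-.4,205+166/5-.4,t[2]-.025)-13e-3*X; print('shoulder',q,(q-t)@X,(q-t)@Y)
p,d,ci=ld('w1'); t=np.array([.5949,.1712,.2016]); q=np.array([.5949,.1675,.0895]); print('head in w1 rel', (q-t)@X)
print('cam tilt check', np.array(camera_info('wrist')['world_from_camera'])[:3,3]-robot.get_obs()['position'])
E
```

```text
foot centre [ 0.62102546 -0.23778304  0.1257    ] rel tcp tool x,y -0.0007395336630117045 0.00011434603649813379
-0.00028716838564163427 0.015186932496188762
shoulder [ 0.62196217 -0.24011704  0.1637    ] -0.002512505534194645 -0.0016699462214037303
head in w1 rel -0.0014429999999999927
cam tilt check [-0.06162307  0.02422224  0.14312673]
```

```bash
python3 -m handwheel '{"hand":[0,0,0,0,0,0,0],"translation":[[-25,-11,0],[-45,-19,-10],[-55,-23,-25],[-55,-23,-38],[-55,-23,-46],[-55,-23,-48],[-55,-23,-48]],"turn":[[0,0,0],[0,0,0],[0,0,0],[0,0,0],[0,0,0],[0,0,0],[0,0,0]]}'; python3 - <<'E'
from h import *
for _ in range(4): camera('top')
p,d,ci=save('wrist','w4'); o=robot.get_obs(); print(o['position'],o['ft_force'],o['moment'])
cv2.imwrite('pics/w4c.png',cv2.resize(p[130:330,160:400,::-1],None,fx=3,fy=3,interpolation=cv2.INTER_CUBIC))
E
```

```text
time: 6.33
position: [0.5662, -0.2613, 0.1411]
tool_rot: [0.198, 0.98, 0.0, -0.001]
ft_force: [0.4, -0.1, -1.4]
grip_width: 0.0253
grip_force: 34.5
[ 0.56666912 -0.26276986  0.14230888] [ 0.04940209  0.55093058 -0.76638053] [-0.00761356 -0.01143087 -0.03056567]
```

View pics/w4c.png

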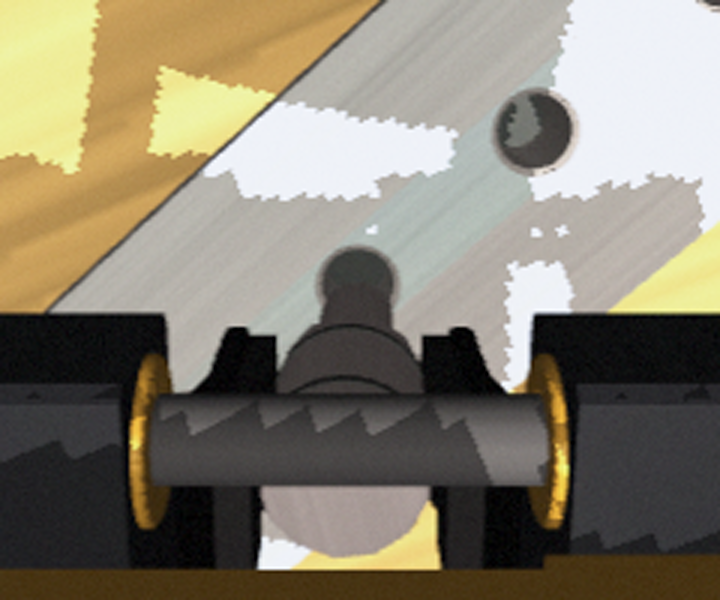

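```bash
python3 - <<'E'
from h import *
p,d,ci=ld('w4'); t=robot.get_obs()['position']; X=np.array([-.921,.39,0]);Y=np.array([.39,.921,0])
f=lambda c,r:(160+(c+.5)/3-.5,130+(r+.5)/3-.5)
r=onz(ci,*f(358,245),.062)-.0103*X; l=(onz(ci,*f(316,285),.062)+onz(ci,*f(400.5,285),.062))/2
print('well (x from top edge)',(r-t)@X,'y',(r-t)@Y,(l-t)@Y, np.linalg.norm(onz(ci,*f(316,285),.062)-onz(ci,*f(400.5,285),.062)))
for row in(276,280): q=onz(ci,*f(357.5,row),t[2]-.063)-.008*X; print('foot',(q-t)@X,(q-t)@Y)
g=cv2.cvtColor(p,cv2.COLOR_RGB2GRAY); print(g[205:240,279])
E
```

```text
well (x from top edge) 0.0010492466694506822 y 0.0008435273672762721 0.0009278353503773211 0.020183307202139525
foot 0.0006250877656558471 0.0005839513617567682
foot -0.00028926977943874335 0.0005861183380137184
[181 182 182 183 182 185 159 124  75  62  62  62  62  62  63  59  62  60
  60  60  59  56  58  59  60  58  58  59  60  55  58  55  60  25  45]
```

```bash
python3 -m handwheel '{"hand":[0,0,0,0,0,0,0],"translation":[[-1,0.5,-3],[-1,0.5,-6],[-1,0.5,-9],[-1,0.5,-12],[-1,0.5,-15],[-1,0.5,-17],[-1,0.5,-18]],"turn":[[0,0,0],[0,0,0],[0,0,0],[0,0,0],[0,0,0],[0,0,0],[0,0,0]]}'; python3 - <<'E'
from h import *
for _ in range(3): camera('wrist')
o=robot.get_obs(); print(o['position'],o['ft_force'],o['moment'])
E
```

```text
time: 7.17
position: [0.5649, -0.2622, 0.123]
tool_rot: [0.199, 0.98, 0.0, -0.0]
ft_force: [0.2, 0.0, -1.2]
grip_width: 0.0255
grip_force: 34.5
[ 0.56498468 -0.26231641  0.12343251] [-0.49009003  0.35074074 -1.7561883 ] [ 0.05422214 -0.06706837 -0.00159202]
```

```bash
python3 -m handwheel '{"hand":[0,0,0,0,0,0,0],"translation":[[0,0,-2],[0,0,-4],[0,0,-6],[0,0,-7],[0,0,-8],[0,0,-9],[0,0,-9]],"turn":[[0,0,0],[0,0,0],[0,0,0],[0,0,0],[0,0,0],[0,0,0],[0,0,0]]}'; python3 - <<'E'
from h import *
for _ in range(3): camera('wrist')
o=robot.get_obs(); print(o['position'],o['ft_force'],o['moment'])
E
```

```text
time: 7.9
position: [0.5651, -0.2622, 0.1144]
tool_rot: [0.199, 0.98, 0.0, 0.0]
ft_force: [0.9, 0.6, -2.2]
grip_width: 0.0252
grip_force: 34.5
[ 0.5650083  -0.26221656  0.1144208 ] [ 0.56003651  0.54875258 -2.44480697] [ 0.09691975 -0.28491972 -0.01210812]
```

```bash
python3 -m handwheel '{"hand":[0,0,0,0,0,0],"translation":[[0,0,-1],[0,0,-2],[0,0,-3],[0,0,-3.5],[0,0,-3.5],[0,0,-3.5]],"turn":[[0,0,0],[0,0,0],[0,0,0],[0,0,0],[0,0,0],[0,0,0]]}'
```

```text
time: 8.55
position: [0.5651, -0.2622, 0.111]
tool_rot: [0.199, 0.98, 0.0, 0.0]
ft_force: [1.4, 2.2, -1.0]
grip_width: 0.0255
grip_force: 34.5
```

```bash
python3 -m handwheel '{"hand":[0,0,0,0,0,0],"translation":[[0,0,-1],[0,0,-2],[0,0,-3],[0,0,-3],[0,0,-3],[0,0,-3]],"turn":[[0,0,0],[0,0,0],[0,0,0],[0,0,0],[0,0,0],[0,0,0]]}'
```

```text
time: 9.05
position: [0.5651, -0.2622, 0.1079]
tool_rot: [0.199, 0.98, 0.0, 0.0]
ft_force: [2.5, 1.4, -0.4]
grip_width: 0.0253
grip_force: 34.5
```

```bash
python3 -m handwheel '{"hand":[0,0,0,0,0,0],"translation":[[0.5,0.3,-1],[0.5,0.3,-2],[0.5,0.3,-3],[0.5,0.3,-3],[0.5,0.3,-3],[0.5,0.3,-3]],"turn":[[0,0,0],[0,0,0],[0,0,0],[0,0,0],[0,0,0],[0,0,0]]}'
```

```text
time: 9.55
position: [0.5654, -0.2622, 0.1053]
tool_rot: [0.199, 0.98, -0.0, 0.0]
ft_force: [0.2, 2.5, 3.1]
grip_width: 0.0256
grip_force: 34.5
```

```bash
python3 -m handwheel '{"hand":[0,0,0,0,0],"translation":[[0,0.4,-0.5],[0,0.4,-1],[0,0.4,-1],[0,0.4,-1],[0,0.4,-1]],"turn":[[0,0,0],[0,0,0],[0,0,0],[0,0,0],[0,0,0]]}'
```

```text
time: 9.97
position: [0.5656, -0.2621, 0.1049]
tool_rot: [0.199, 0.98, -0.001, 0.0]
ft_force: [-0.9, -0.5, 5.3]
grip_width: 0.025
grip_force: 34.6
```

```bash
python3 -m handwheel '{"hand":[0,0,0,0,0],"translation":[[0,0,-0.5],[0,0,-1],[0,0,-1],[0,0,-1],[0,0,-1]],"turn":[[0,0,0],[0,0,0],[0,0,0],[0,0,0],[0,0,0]]}'
```

```text
time: 10.38
position: [0.5657, -0.2622, 0.1044]
tool_rot: [0.199, 0.98, -0.001, 0.001]
ft_force: [-0.1, 1.1, 9.5]
grip_width: 0.025
grip_force: 34.6
```

Well1 has a stub at about 21 mm: springy, and too shallow for the seat. On to well2, 55 mm along the row.

```bash
python3 -m handwheel '{"hand":[0,0,0,0,0,0,0,0,0,0],"translation":[[0,0,12],[0,0,24],[0,0,36],[0,0,36],[-6,17,36],[-12,34,36],[-18,51.7,36],[-18,51.7,36],[-18,51.7,36],[-18,51.7,36]],"turn":[[0,0,0],[0,0,0],[0,0,0],[0,0,0],[0,0,0],[0,0,0],[0,0,0],[0,0,0],[0,0,0],[0,0,0]]}'
python3 -m handwheel '{"hand":[0,0,0,0,0,0,0,0,0,0],"translation":[[0,0,-2],[0,0,-5],[0,0,-8],[0,0,-10],[0,0,-12],[0,0,-13],[0,0,-14],[0,0,-15],[0,0,-15],[0,0,-15]],"turn":[[0,0,0],[0,0,0],[0,0,0],[0,0,0],[0,0,0],[0,0,0],[0,0,0],[0,0,0],[0,0,0],[0,0,0]]}'
```

```text
time: 11.22
position: [0.5481, -0.2107, 0.1393]
tool_rot: [0.199, 0.98, -0.001, 0.001]
ft_force: [0.3, -0.0, -0.7]
grip_width: 0.0253
grip_force: 34.5
time: 12.05
position: [0.5475, -0.2099, 0.124]
tool_rot: [0.199, 0.98, -0.0, 0.0]
ft_force: [-0.5, -0.3, 0.0]
grip_width: 0.0252
grip_force: 34.5
```

```bash
python3 -m handwheel '{"hand":[0,0,0,0,0,0,0],"translation":[[0,0,-2],[0,0,-4],[0,0,-6],[0,0,-8],[0,0,-9],[0,0,-10],[0,0,-10]],"turn":[[0,0,0],[0,0,0],[0,0,0],[0,0,0],[0,0,0],[0,0,0],[0,0,0]]}'
```

```text
time: 12.63
position: [0.5473, -0.2098, 0.1137]
tool_rot: [0.199, 0.98, 0.0, -0.0]
ft_force: [1.0, -0.4, -1.3]
grip_width: 0.0251
grip_force: 34.5
```

```bash
python3 -m handwheel '{"hand":[0,0,0,0,0],"translation":[[0,0,-1],[0,0,-2],[0,0,-2.5],[0,0,-2.5],[0,0,-2.5]],"turn":[[0,0,0],[0,0,0],[0,0,0],[0,0,0],[0,0,0]]}'
```

```text
time: 13.05
position: [0.5474, -0.2099, 0.1115]
tool_rot: [0.199, 0.98, 0.0, -0.0]
ft_force: [0.5, 0.0, -1.2]
grip_width: 0.0254
grip_force: 34.5
```

```bash
python3 -m handwheel '{"hand":[0,0,0,0,0],"translation":[[0,0,-1],[0,0,-2],[0,0,-3],[0,0,-3],[0,0,-3]],"turn":[[0,0,0],[0,0,0],[0,0,0],[0,0,0],[0,0,0]]}'
```

```text
time: 13.47
position: [0.5474, -0.2099, 0.1084]
tool_rot: [0.199, 0.98, 0.0, -0.0]
ft_force: [0.2, 0.5, -1.1]
grip_width: 0.0253
grip_force: 34.5
```

```bash
python3 -m handwheel '{"hand":[0,0,0,0,0],"translation":[[0,0,-1],[0,0,-2],[0,0,-3],[0,0,-3],[0,0,-3]],"turn":[[0,0,0],[0,0,0],[0,0,0],[0,0,0],[0,0,0]]}'
```

```text
time: 13.88
position: [0.5474, -0.2099, 0.1054]
tool_rot: [0.199, 0.98, 0.0, -0.0]
ft_force: [-0.0, -0.2, -1.1]
grip_width: 0.0253
grip_force: 34.5
```

```bash
python3 -m handwheel '{"hand":[0,0,0,0,0],"translation":[[0,0,-1],[0,0,-2],[0,0,-3],[0,0,-3],[0,0,-3]],"turn":[[0,0,0],[0,0,0],[0,0,0],[0,0,0],[0,0,0]]}'
```

```text
time: 14.3
position: [0.5475, -0.2099, 0.1025]
tool_rot: [0.199, 0.98, 0.0, -0.0]
ft_force: [0.8, -0.5, -2.1]
grip_width: 0.0253
grip_force: 34.5
```

```bash
python3 -m handwheel '{"hand":[0,0,0,0,0],"translation":[[0,0,-1],[0,0,-2],[0,0,-3],[0,0,-3],[0,0,-3]],"turn":[[0,0,0],[0,0,0],[0,0,0],[0,0,0],[0,0,0]]}'
```

```text
time: 14.72
position: [0.5475, -0.2099, 0.0994]
tool_rot: [0.199, 0.98, 0.0, 0.0]
ft_force: [-0.6, 0.4, -1.5]
grip_width: 0.0253
grip_force: 34.5
```

It is past 25 mm with no resistance, so well2 is clear. Now the press.

```bash
python3 -m handwheel '{"hand":[0,0,0,0,0,0,0],"translation":[[0,0,-1],[0,0,-2],[0,0,-3],[0,0,-4],[0,0,-5],[0,0,-5.5],[0,0,-5.5]],"turn":[[0,0,0],[0,0,0],[0,0,0],[0,0,0],[0,0,0],[0,0,0],[0,0,0]]}' 50
```

```text
time: 15.3
position: [0.5478, -0.21, 0.0953]
tool_rot: [0.199, 0.98, -0.0, 0.001]
ft_force: [-0.6, 2.2, 6.7]
grip_width: 0.0253
grip_force: 49.4
```

```bash
python3 -m handwheel '{"hand":[0,0,0,0,0,0,0],"translation":[[0,0,-0.5],[0,0,-1],[0,0,-1.5],[0,0,-2],[0,0,-2.5],[0,0,-3],[0,0,-3]],"turn":[[0,0,0],[0,0,0],[0,0,0],[0,0,0],[0,0,0],[0,0,0],[0,0,0]]}'
```

```text
time: 15.88
position: [0.548, -0.21, 0.0928]
tool_rot: [0.199, 0.98, -0.0, 0.001]
ft_force: [-0.9, 1.9, 9.4]
grip_width: 0.025
grip_force: 49.5
```

```bash
python3 -m handwheel '{"hand":[0,0,0,0,0,0,0,0],"translation":[[0,0,-0.5],[0,0,-1],[0,0,-1.5],[0,0,-2],[0,0,-2.5],[0,0,-3],[0,0,-3.5],[0,0,-3.5]],"turn":[[0,0,0],[0,0,0],[0,0,0],[0,0,0],[0,0,0],[0,0,0],[0,0,0],[0,0,0]]}'
```

```text
time: 16.55
position: [0.548, -0.2099, 0.0895]
tool_rot: [0.199, 0.98, -0.0, 0.001]
ft_force: [-1.0, 3.3, 10.5]
grip_width: 0.0252
grip_force: 49.5
```

```bash
python3 -m handwheel '{"hand":[0,0,0,0,0,0],"translation":[[0,-0.3,-0.5],[0,-0.3,-1],[0,-0.3,-1.5],[0,-0.3,-2],[0,-0.3,-2],[0,-0.3,-2]],"turn":[[0,0,0],[0,0,0],[0,0,0],[0,0,0],[0,0,0],[0,0,0]]}'
```

```text
time: 17.05
position: [0.5481, -0.2099, 0.0877]
tool_rot: [0.199, 0.98, 0.0, 0.001]
ft_force: [-0.9, 4.4, 12.0]
grip_width: 0.025
grip_force: 49.5
```

```bash
python3 -m handwheel '{"hand":[0,0,0,0,0,0],"translation":[[0,0.5,-0.5],[0,0.5,-1],[0,0.5,-1.2],[0,0.5,-1.2],[0,0.5,-1.2],[0,0.5,-1.2]],"turn":[[0,0,0],[0,0,0],[0,0,0],[0,0,0],[0,0,0],[0,0,0]]}'
```

```text
time: 17.55
position: [0.5481, -0.2098, 0.0867]
tool_rot: [0.199, 0.98, -0.0, 0.001]
ft_force: [-0.9, 3.1, 13.7]
grip_width: 0.0248
grip_force: 49.4
```

```bash
python3 -m handwheel '{"hand":[0,0,0,0,0],"translation":[[0,0.4,-0.5],[0,0.4,-1],[0,0.4,-1],[0,0.4,-1],[0,0.4,-1]],"turn":[[0,0,0],[0,0,0],[0,0,0],[0,0,0],[0,0,0]]}'
```

```text
time: 17.97
position: [0.5482, -0.2098, 0.0865]
tool_rot: [0.199, 0.98, -0.001, 0.001]
ft_force: [-3.1, 2.4, 18.5]
grip_width: 0.0249
grip_force: 49.8
```

Force jumps from 13.7 to 18.5 N over 0.2 mm, so the head is on the base. Relax the push and open.

```bash
python3 -m handwheel '{"hand":[0,0,0,0.6,0.6,0.6,0.6,0.6,0.6,0.6],"translation":[[0,0,1],[0,0,1.8],[0,0,1.8],[0,0,1.8],[0,0,1.8],[0,0,1.8],[0,0,1.8],[0,0,1.8],[0,0,1.8],[0,0,1.8]],"turn":[[0,0,0],[0,0,0],[0,0,0],[0,0,0],[0,0,0],[0,0,0],[0,0,0],[0,0,0],[0,0,0],[0,0,0]]}' 
python3 -m handwheel '{"hand":[0.6,0.6,0.6,0.6,0.6,0.6,0.6],"translation":[[0,0,10],[0,0,25],[0,0,50],[0,0,80],[0,0,110],[0,0,130],[0,0,130]],"turn":[[0,0,0],[0,0,0],[0,0,0],[0,0,0],[0,0,0],[0,0,0],[0,0,0]]}'
python3 - <<'E'
from h import *
for _ in range(4): camera('top')
p,d,ci=save('wrist','w5'); print(robot.get_obs()['position'])
W=np.array([dep(ci,d,u,v) for v in range(120,245) for u in range(200,360)]).reshape(-1,3); 
for lo,hi in((.09,.12),(.055,.068)):
    m=(W[:,2]>lo)&(W[:,2]<hi)&(np.hypot(W[:,0]-.548,W[:,1]+.21)<.035); print(m.sum(),np.median(W[m],0),np.ptp(W[m],0))
E
```

```text
time: 18.8
position: [0.5473, -0.2093, 0.0849]
tool_rot: [0.199, 0.98, 0.0, -0.0]
ft_force: [-0.1, 0.6, -0.0]
grip_width: 0.0517
grip_force: 0.0
time: 19.38
position: [0.5501, -0.2108, 0.221]
tool_rot: [0.199, 0.98, -0.002, 0.005]
ft_force: [0.9, -0.0, 0.4]
grip_width: 0.0521
grip_force: 0.0
[ 0.54648797 -0.20872067  0.21389877]
811 [ 0.54631604 -0.2092021   0.10188186] [0.02566835 0.0262719  0.01386664]
3331 [ 0.54266635 -0.20712966  0.06177362] [0.06974655 0.0697178  0.00807384]
```

View pics/w5.png

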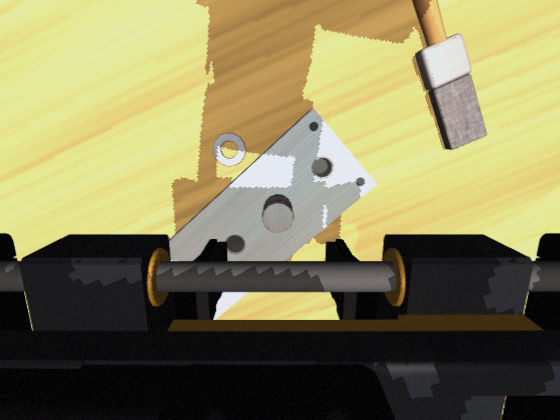

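The dowel stands at (278,215) in the third well. Its head top is 40.1 mm above the base's top face, which matches the 40 mm head lying flat, so it is home. The gripper is clear.

```bash
python3 -c "
from rig import hand_in; print(hand_in())"
```

```text
the job is handed in; nothing more can be done
None
```

The dowel is seated in well2, the clear well, with its head flat on the base. I let go and handed the job in at about 20 s, but the hand-in gave no verdict.

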